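Open the desiccator box that holds the black sample jar

TASK

One of the two sloping desiccator boxes holds the black sample jar that is due on the analyser, the other the yellow one; look which is which. On the box with the black jar, draw the orange retaining pin sideways out of its staple while the lid stays on, then lift the lid off square to its slope; the pin must end up lying in the aluminium tray and the lid lying flat, grip upwards, in the middle of the black mat, lowered onto it rather than dropped. Leave the other box pinned and shut, and do not disturb either jar or the bottle, dish and brush.

Things in the scene. Friction and masses are not known exactly. Their poses are not given: they have to be found in the camera images.
- box_a: Clear acrylic box with blue edges on the bench's left (+y) side, 150 x 150 mm, fixed. Origin: centre of its underside, bench height. Its low front (60 mm high) faces own -x, tall back (147 mm) +x; the open mouth slopes 30 degrees, its centre 103 mm above the origin. A blue ledge along the low edge, 6 mm proud of the mouth, stops the lid from sliding down. Holds one jar, seen through the lid.
- box_b: Clear acrylic box with blue edges on the bench's right (-y) side, 150 x 150 mm, fixed. Origin: centre of its underside, bench height. Its low front (60 mm high) faces own -x, tall back (147 mm) +x; the open mouth slopes 30 degrees, its centre 103 mm above the origin. A blue ledge along the low edge, 6 mm proud of the mouth, stops the lid from sliding down. Holds one jar, seen through the lid.
- staple_a (a point): Top centre of the steel staple of box_a, fixed to the box, standing square to the slope through the lid's slot, 21 mm above the lid; 24 mm along the slope x 24 mm along box y. The pin passes through it along box y; its opening is 14 mm (along the slope) x 15 mm, from the lid's top up. The pin's orange tab is on its box -y side; the pin comes out that way only.
- staple_b (a point): Top centre of the steel staple of box_b, fixed to the box, standing square to the slope through the lid's slot, 21 mm above the lid; 24 mm along the slope x 24 mm along box y. The pin passes through it along box y; its opening is 14 mm (along the slope) x 15 mm, from the lid's top up. The pin's orange tab is on its box +y side; the pin comes out that way only.
- grip_a (a point): Middle of the black grip plate on lid_a, at 20, 0, 34 mm in the lid's own axes. The plate stands on the lid: 14 mm thick (own x), 80 mm long (own y), its top 48 mm above the lid's underside.
- grip_b (a point): Middle of the black grip plate on lid_b, at 20, 0, 34 mm in the lid's own axes. The plate stands on the lid: 14 mm thick (own x), 80 mm long (own y), its top 48 mm above the lid's underside.
- tab_a (a point): Middle of the orange grip tab on pin_a, 34 mm above the pin's origin along own z. The tab stands on the foot: 12 mm thick (own x), 40 mm long (own y), its top 49 mm above the foot's underside.
- tab_b (a point): Middle of the orange grip tab on pin_b, 34 mm above the pin's origin along own z. The tab stands on the foot: 12 mm thick (own x), 40 mm long (own y), its top 49 mm above the foot's underside.
- lid_a: Loose clear lid with blue edges lying on box_a, 0.25 kg nominal, slab 168 (own x, up the slope) x 150 (own y) x 6 mm. Origin: centre of its underside; own z square to the slab, leaning 30 degrees towards the box's front. Its slot (35 x 30 mm) has 5 mm play up-slope, 3 mm sideways round the staple: it must rise square to the slope for 25 mm or more. While pinned it rises 5 mm at most.
- lid_b: Loose clear lid with blue edges lying on box_b, 0.25 kg nominal, slab 168 (own x, up the slope) x 150 (own y) x 6 mm. Origin: centre of its underside; own z square to the slab, leaning 30 degrees towards the box's front. Its slot (35 x 30 mm) has 5 mm play up-slope, 3 mm sideways round the staple: it must rise square to the slope for 25 mm or more. While pinned it rises 5 mm at most.
- pin_a: Loose retaining pin of box_a, 0.06 kg nominal; own axes as the lid's while in place. Origin: centre of the underside of its orange foot, 34 (own x) x 40 (own y) x 6 mm, resting on the lid 44 to 52 mm from the staple's centre. A steel 10 x 10 mm shaft, axis 8 mm above the origin, runs along own +y to 80 mm from the origin, through the staple with 2 mm play. Pull 55 to 65 mm along own -y.
- pin_b: Loose retaining pin of box_b, 0.06 kg nominal; own axes as the lid's while in place. Origin: centre of the underside of its orange foot, 34 (own x) x 40 (own y) x 6 mm, resting on the lid 44 to 52 mm from the staple's centre. A steel 10 x 10 mm shaft, axis 8 mm above the origin, runs along own -y to 80 mm from the origin, through the staple with 2 mm play. Pull 55 to 65 mm along own +y.
- jar_black: Black sample jar, 54 mm wide, 70 mm high, standing in one of the boxes. Origin: centre of its underside, 5 mm above the bench, less than 60 mm from that box's origin in plan.
- jar_yellow: Bright yellow jar of the same size, standing in the other box.
- mat: Black rubber mat fixed to the bench, 220 (x) x 200 (y) x 4 mm. Origin: centre of its underside, at bench height.
- tray: Shallow open aluminium tray fixed to the bench, 110 (x) x 190 (y) mm, 22 mm high, walls 4 mm, floor 4 mm thick. Origin: centre of its underside, at bench height.
- bottle: Amber bottle, 64 mm wide, 150 mm high, a bystander. Origin: centre of its underside.
- dish: White bowl, 90 mm wide, 40 mm high, a bystander. Origin: centre of its underside.
- brush: Brush lying on the bench, 170 mm long, a bystander. Lies along its own x; origin under its middle.
Mind the look-alikes: they are no part of the job. Leave any turquoise look-alike of the pin_a alone. Of the things that look like the tray, the larger one is meant.

How it is judged (in metres and radians):
On the way, in this order (a step that is already met when the one before it is completed fails the run):
1. the pin of the box with the black jar is drawn clear of its staple, that lid still in place (within 15 mm) (((horizontal distance between jar_black and box_a below 0.08 m and y of pin_a in the frame of box_a below -0.092 m and distance of lid_a from where it was at the start of the episode below 0.015 m) or (horizontal distance between jar_black and box_b below 0.08 m and y of pin_b in the frame of box_b above 0.092 m and distance of lid_b from where it was at the start of the episode below 0.015 m))), for 0.1 s.
2. the lid of the box with the black jar is lifted off over its staple (((horizontal distance between jar_black and box_a below 0.08 m and z of lid_a in the frame of box_a above 0.135 m) or (horizontal distance between jar_black and box_b below 0.08 m and z of lid_b in the frame of box_b above 0.135 m))), for 0.1 s.
3. that lid is lowered onto the mat while still held by the fingers (centre within 40 mm of the mat's, underside at most 8 mm over it, within 0.2 rad of level) (((horizontal distance between jar_black and box_a below 0.08 m and contact force between the fingers and lid_a above 0.5 N and horizontal distance between lid_a and mat below 0.04 m and angle between lid_a's own z axis and vertical below 0.2 rad and z of lid_a in the frame of mat below 0.012 m) or (horizontal distance between jar_black and box_b below 0.08 m and contact force between the fingers and lid_b above 0.5 N and horizontal distance between lid_b and mat below 0.04 m and angle between lid_b's own z axis and vertical below 0.2 rad and z of lid_b in the frame of mat below 0.012 m))), for 0.1 s.
At the end, for the whole second after the job is handed in: The black jar's lid lies flat (0.08 rad), grip up, on the mat within 40 mm of its centre; its pin lies in the tray (origin inside the outline, under 45 mm high); both at rest; the other lid and pin within 10 mm, both jars within 15 mm of their starts (((horizontal distance between jar_black and box_a below 0.08 m and horizontal distance between lid_a and mat below 0.04 m and angle between lid_a's own z axis and vertical below 0.08 rad and z of lid_a in the frame of mat below 0.01 m and linear speed of each of lid_a, pin_a below 0.02 m/s and x of pin_a in the frame of tray between -0.055 and 0.055 m and y of pin_a in the frame of tray between -0.095 and 0.095 m and z of pin_a in the frame of tray below 0.045 m and distance of each of lid_b, pin_b from where it was at the start of the episode below 0.01 m and distance of each of jar_black, jar_yellow from where it was at the start of the episode below 0.015 m) or (horizontal distance between jar_black and box_b below 0.08 m and horizontal distance between lid_b and mat below 0.04 m and angle between lid_b's own z axis and vertical below 0.08 rad and z of lid_b in the frame of mat below 0.01 m and linear speed of each of lid_b, pin_b below 0.02 m/s and x of pin_b in the frame of tray between -0.055 and 0.055 m and y of pin_b in the frame of tray between -0.095 and 0.095 m and z of pin_b in the frame of tray below 0.045 m and distance of each of lid_a, pin_a from where it was at the start of the episode below 0.01 m and distance of each of jar_black, jar_yellow from where it was at the start of the episode below 0.015 m))); the robot touches nothing.
It fails at once if the lid or pin of the box with the yellow jar is moved by more than 15 mm ((horizontal distance between jar_black and box_a below 0.08 m and distance of any of lid_b, pin_b from where it was at the start of the episode above 0.015 m) or (horizontal distance between jar_black and box_b below 0.08 m and distance of any of lid_a, pin_a from where it was at the start of the episode above 0.015 m)).
It fails at once if a jar is moved by more than 25 mm (distance of any of jar_black, jar_yellow from where it was at the start of the episode above 0.025 m).
It fails at once if the bottle, dish or brush is moved by more than 25 mm (distance of any of bottle, dish, brush from where it was at the start of the episode above 0.025 m).
It also fails if it takes over 51 s, if anything falls off the work surface, if the arm or the gripper's body presses on something with over 40 N, if the wrist force passes 120 N, or if a joint passes its speed limit or range.

ROBOT

A 6-joint arm with a two-finger parallel gripper is mounted at the origin on the work surface. World frame = base frame: x ahead of the robot, y to its left, z up, the work surface at z = 0. Lengths are in mm, angles in rad, forces in N, time in s.
With the tool pointing down it reaches from about 375 to 750 mm from the base axis. Payload 9 kg.
Tool frame: the origin (TCP) lies on the centre line of the jaws, within the pads' length; the fingertips stand bot.finger_overhang ahead of it and the grasp point (between the pads) lies 5 mm behind it (bot.finger_overhang is the distance from the TCP to the fingertips, in mm); x points along the fingers, z is the direction in which the jaws open and shut, and the axes are right-handed (so a half turn about x gives the same grasp; the last joint's range is limited). The gripper opens to 85 mm and grips with 20 to 120 N. Pads are 22 mm wide; open, the fingers measure 114 mm over their backs; the gripper's body (76 mm by 85 mm) begins 54 mm behind the grasp point. The pads swing forward as they close: fully open they stand 13 mm farther back than shut.
Start: joints at [1.016, 0.104, 0.097, 1.564, 0, 1.353], TCP at [198.286, 566.32, 245.331] pointing down, gripper open.
Joint ranges: [-2.99, 2.99], [-0.84, 1.86], [-1.1, 1.16], [-1.84, 2.11], [-1.51, 1.56], [-3.14, 3.14]. Speed limits (rad/s): [2.22, 2.22, 2.57, 3.14, 3.14, 3.14].

INTERFACE

Orientations are given as a unit quaternion [w, x, y, z].
In Python, from station import bot gives the robot as it stands.
- The arm moves only by the tool move_arm, never from a script. Its argument "increments" is a list of rows, each an object with "slide": the shift along the tool's x, y, z normalised to -1 to 1, where 1 is 250 mm, a list of three; "turn": the turn about the tool's x normalised to -1 to 1, where 1 is pi rad; "fingers": the closure, from -1 (fully open) to 1 (shut), so that 0 is half open. A call has 1 to 12 rows; each row is the pose to reach, as a shift and turn from the pose commanded when the call began, along the tool's axes at that moment, turning the shorter way round; what a row does not reach only later rows make up. A row lasts 1/10 s, in which the tool goes at most 50 mm and 8.59 degrees, less where a joint would pass 70% of its speed; a pose out of reach is approached as far as the arm can. A call with a number of a shift or a turn outside -1 to 1 is refused whole. A call with a gripper value outside its range is refused whole. The fingers move at their own pace and stop on an object; "grip_force" is the grip in N (left out, the last holds). Time passes only in rows, so rows that repeat a pose let the fingers close. It gives the time, the measured TCP pose, the force and the opening at its end, in the units of the state.
- bot.observe(): the state, without advancing time (a new reading comes with each control period).
- bot.grab_frame(name): name is "scene" or "top"; returns a dict with "frame" (384x512x3 uint8, red, green, blue), "camera_matrix" (3x3 intrinsics, pixels), "extrinsics" (4x4, takes a point from camera to world coordinates). Camera axes: x right, y down, z forward; pixel columns grow to the right and rows downward; lengths in mm; the calibration is good to about 2 mm. A picture is of the moment at which its call begins. There is no depth.
- bot.job_done(): hands the job in, once; it reports no verdict.
The state is a dict: "time": time; "qpos": joint angles; "qd": joint speeds; "tau": joint torques, N m; "tcp_pos": TCP position; "tcp_rot": TCP orientation; "wrist_force": force on the tool from outside, world axes, zero at the start; "torque": the same for the moment, N m; "width": finger opening in mm.
Only numpy, scipy, OpenCV 4.12 (cv2) and the standard library are available. Lean on these libraries where they do the work, as an engineer would, in place of code of your own. Each camera call takes 0.05 s, during which the arm holds its last target. There are 200 camera calls.

## Working session

There is one attempt and no reset: what is moved stays moved. The work goes in short steps, Python scripts to look and compute and a tool call to move; the robot and the scene stay as the last step left them, time stands still between calls to the robot, and variables do not carry over. Pictures are saved under pics/ and viewed, about 8 in all and at most 12, crops included, and the job is handed in when it is done.

Besides the shell and the picture viewer there is one more tool, called after "Emit:" by a JSON object that holds its "fn" and its "kwargs", one argument or row to a line. move_arm: Moves the arm, as the interface text tells. Scaled input: -1 to 1 covers 250 mm each way for a shift and pi rad each way for a turn. Its arguments: {"type":"object","properties":{"increments":{"type":"array","items":{"type":"object","properties":{"slide":{"type":"array","items":{"type":"number"}},"turn":{"type":"number"},"fingers":{"type":"number"}}}},"grip_force":{"type":"number"}},"required":["increments"]}

```bash
mkdir -p pics; ls; cat > h.py <<'E'
import numpy as np, cv2
from station import bot
from scipy.spatial.transform import Rotation as R
def snap(n,tag):
    d=bot.grab_frame(n); cv2.imwrite(f'pics/{tag}.png',d['frame'][:,:,::-1]); np.savez(f'pics/{tag}.npz',**d); return d
def load(tag): return np.load(f'pics/{tag}.npz')
def ray(d,uv):
    K=d['camera_matrix'];E=d['extrinsics']
    v=E[:3,:3]@np.linalg.solve(K,[uv[0],uv[1],1.]); return E[:3,3],v/np.linalg.norm(v)
def onz(d,uv,z):
    o,v=ray(d,uv); return o+v*(z-o[2])/v[2]
def tri(d1,u1,d2,u2):
    o1,v1=ray(d1,u1);o2,v2=ray(d2,u2)
    t=np.linalg.lstsq(np.c_[v1,-v2],o2-o1,rcond=None)[0]
    a=o1+t[0]*v1;b=o2+t[1]*v2; return (a+b)/2,np.linalg.norm(a-b)
def proj(d,p):
    E=d['extrinsics'];c=E[:3,:3].T@(np.array(p,float)-E[:3,3]);q=d['camera_matrix']@c; return q[:2]/q[2]
def state():
    s=bot.observe(); print({k:np.round(s[k],3) for k in ('time','qpos','tcp_pos','tcp_rot','wrist_force','width')}); return s
E
python3 - <<'E'
from h import *
print(bot.finger_overhang); s=state(); q=s['tcp_rot']; print(R.from_quat([*q[1:],q[0]]).as_matrix().round(3))
a=snap('scene','s0');b=snap('top','t0')
for d in(a,b): print(d['camera_matrix'],d['extrinsics'].round(3))
for t in 's0','t0':
    im=cv2.imread(f'pics/{t}.png'); cv2.imwrite(f'pics/{t}b.png',cv2.resize(im,(800,600),interpolation=cv2.INTER_CUBIC))
E
```

```text
pics
14.0
{'time': np.float64(0.0), 'qpos': array([1.016, 0.105, 0.096, 1.564, 0.   , 1.353]), 'tcp_pos': array([198.084, 566.008, 244.52 ]), 'tcp_rot': array([ 0.576, -0.409,  0.577,  0.409]), 'wrist_force': array([ 0.084, -0.182, -0.627]), 'width': np.float64(85.11)}
[[-0.001 -0.944  0.33 ]
 [-0.001  0.33   0.944]
 [-1.     0.    -0.001]]
[[494.25829239   0.         268.01229425]
 [  0.         494.25829239 188.5988905 ]
 [  0.           0.           1.        ]] [[-2.880000e-01  5.930000e-01 -7.520000e-01  1.408315e+03]
 [ 9.580000e-01  1.710000e-01 -2.320000e-01  2.539220e+02]
 [-9.000000e-03 -7.870000e-01 -6.170000e-01  8.548780e+02]
 [ 0.000000e+00  0.000000e+00  0.000000e+00  1.000000e+00]]
[[426.60851389   0.         255.77912443]
 [  0.         426.60851389 191.18231171]
 [  0.           0.           1.        ]] [[ 1.600000e-02 -9.850000e-01  1.710000e-01  3.000080e+02]
 [-1.000000e+00 -1.800000e-02 -1.300000e-02 -6.500000e+00]
 [ 1.600000e-02 -1.710000e-01 -9.850000e-01  1.142406e+03]
 [ 0.000000e+00  0.000000e+00  0.000000e+00  1.000000e+00]]
```

View pics/s0b.png

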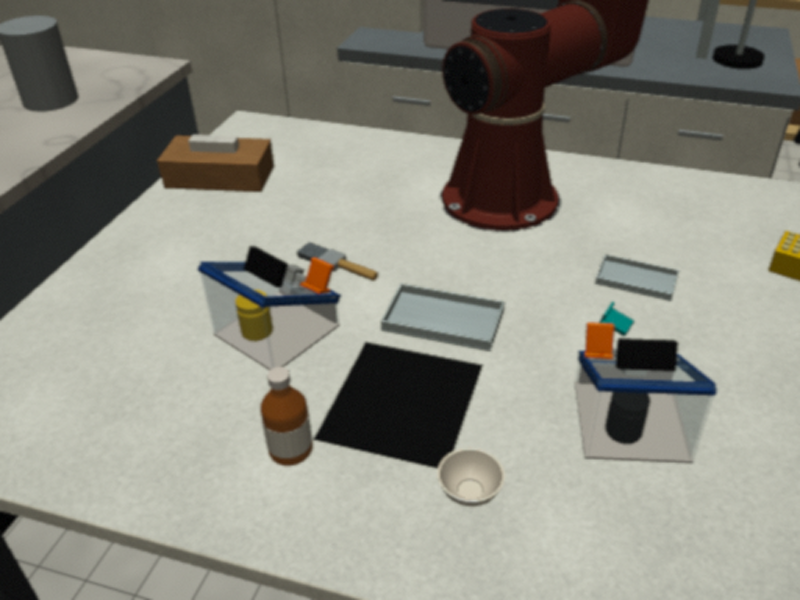

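View pics/t0b.png

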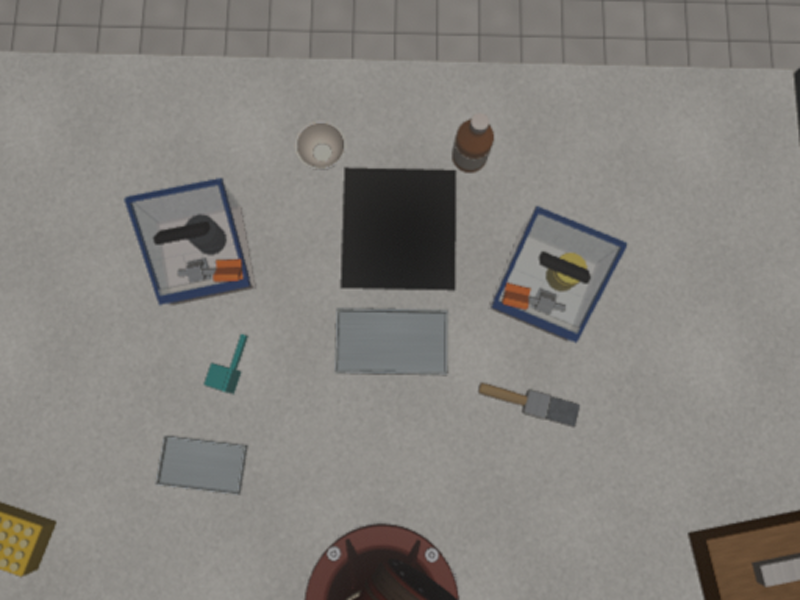

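Black jar is in box_a, the left one in the top view: staple at about (197,270), pin tab (228,270), grip (180,233) in the enlarged picture. I'll measure its features from both views.

```bash
cat > m.py <<'E'
from h import *
def comps(d,lo,hi,box,amin=25):
    hsv=cv2.cvtColor(d['frame'],cv2.COLOR_RGB2HSV); m=cv2.inRange(hsv,lo,hi)
    k=np.zeros_like(m); x0,y0,x1,y1=box; k[y0:y1,x0:x1]=m[y0:y1,x0:x1]
    cs=[c for c in cv2.findContours(k,cv2.RETR_EXTERNAL,cv2.CHAIN_APPROX_NONE)[0] if cv2.contourArea(c)>amin]
    return cs
def quad(c):
    h=cv2.convexHull(c)
    for e in np.arange(1,30,.5):
        p=cv2.approxPolyDP(h,e,True)
        if len(p)<=4: return p[:,0]
OR=((3,150,90),(15,255,255)); BL=((105,120,40),(125,255,200)); BK=((0,0,0),(180,255,32))
E
python3 - <<'E'
from m import *
s,t=load('s0'),load('t0'); f=.64
for n,d,b in (('s',s,(360,185,465,300)),('t',t,(70,105,170,200))):
    for nm,r in(('or',OR),('bl',BL),('bk',BK)):
        for c in comps(d,*r,b): print(n,nm,cv2.contourArea(c),c.reshape(-1,2).mean(0).round(1),'quad',quad(c).tolist(),'rect',np.round(cv2.boxPoints(cv2.minAreaRect(c)),1).tolist())
for nm,b in(('mat s',(200,215,312,302)),('mat t',(215,104,296,190))):
    d=s if nm[-1]=='s' else t
    for c in comps(d,*BK,b,500): q=quad(c); P=np.array([onz(d,p,4) for p in q]); print(nm,q.tolist(),P.round(0)[:,:2].tolist(),P.mean(0).round(1))
def crop(tag,b,k,o):
    im=cv2.imread(f'pics/{tag}.png')[b[1]:b[3],b[0]:b[2]]; return cv2.resize(im,o,interpolation=cv2.INTER_CUBIC)
cv2.imwrite('pics/c0.png',np.hstack([crop('s0',(365,195,465,300),0,(400,420)),crop('t0',(75,108,170,208),0,(399,420))]))
E
```

```text
s or 331.5 [383.3 217.7] quad [[392, 208], [391, 228], [375, 228], [376, 207]] rect [[373.8999938964844, 228.1999969482422], [375.20001220703125, 206.10000610351562], [392.20001220703125, 207.10000610351562], [390.8999938964844, 229.1999969482422]]
s bl 578.0 [415.5 243.2] quad [[456, 251], [384, 249], [372, 225], [437, 230]] rect [[370.20001220703125, 248.1999969482422], [372.0, 225.0], [457.5, 231.60000610351562], [455.70001220703125, 254.8000030517578]]
s bk 561.0 [400.9 265.1] quad [[412, 253], [409, 278], [393, 280], [394, 253]] rect [[386.79998779296875, 279.79998779296875], [393.0, 249.1999969482422], [414.29998779296875, 253.5], [408.20001220703125, 284.0]]
s bk 599.0 [413.4 226.9] quad [[431, 219], [430, 236], [395, 234], [397, 218]] rect [[395.0, 218.0], [432.0, 218.0], [432.0, 236.0], [395.0, 236.0]]
t or 156.0 [146.4 172.7] quad [[153, 166], [154, 177], [137, 178], [139, 167]] rect [[136.10000610351562, 167.1999969482422], [153.1999969482422, 165.8000030517578], [154.3000030517578, 178.39999389648438], [137.1999969482422, 179.8000030517578]]
mat s [[234, 221], [306, 235], [279, 297], [203, 280]] [[524.0, -112.0], [523.0, 79.0], [731.0, 67.0], [732.0, -111.0]] [627.6 -19.3   4. ]
mat t [[267, 135], [278, 147], [260, 172], [244, 149]] [[657.0, -50.0], [623.0, -81.0], [552.0, -32.0], [616.0, 13.0]] [611.8 -37.5   4. ]
```

View pics/c0.png

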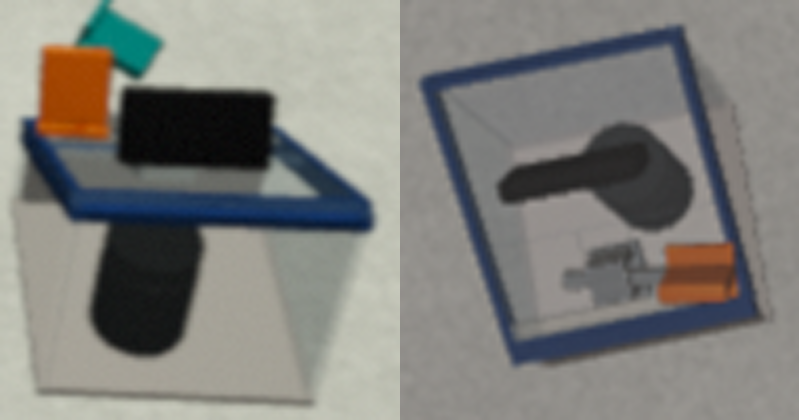

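The crops show the blue lid outline, the black grip plate and the tab clearly in both views. I'll fit the box pose to these point pairs.

```bash
cat > fit.py <<'E'
from m import *
from scipy.optimize import least_squares
s,t=load('s0'),load('t0')
S=lambda u,v:(365+u/4,195+v/4); T=lambda u,v:(75+(u-400)/4.2,108+v/4.2)
c,sn=np.cos(np.pi/6),.5
def lid2w(p,l):  # p: x,y,yaw,s0
    X=l[0]+p[3]; b=np.array([X*c-l[2]*sn,l[1],103+X*sn+l[2]*c]); cy,sy=np.cos(p[2]),np.sin(p[2])
    return np.array([p[0]+cy*b[0]-sy*b[1],p[1]+sy*b[0]+cy*b[1],b[2]])
if __name__=='__main__':
    print('triang back corners',tri(s,S(372,206),t,T(422,78)),tri(s,S(73,198),t,T(683,27)))
    obs=[(s,S(120,88),(13,-40,48)),(s,S(273,93),(13,40,48)),(s,S(118,163),(27,-40,6)),(s,S(270,168),(27,40,6)),
     (s,S(372,206),(84,75,6)),(s,S(73,198),(84,-75,6)),(t,T(422,78),(84,75,6)),(t,T(683,27),(84,-75,6)),
     (t,T(499,190),(20,40,48)),(t,T(649,155),(20,-40,48))]
    def res(p): return np.concatenate([proj(d,lid2w(p,l))-uv for d,uv,l in obs])
    r=least_squares(res,[490,330,.15,0],loss='soft_l1'); print(r.x.round(3)); print(res(r.x).reshape(-1,2).round(1).tolist())
    p=r.x; np.save('p.npy',p)
    print('grip',lid2w(p,(20,0,34)).round(1))
    # tab: front/back corners; scene quad corners and top
    for n,a,b in(('tabtop -y',S(41,46),T(735,243)),):
        print(n,tri(s,a,t,b))
    for l in((-7,0),): pass
    # tab: unknown lid-frame x (xs) and y
    to=[(s,S(41,46)),(s,S(111,49)),(s,S(38,133)),(s,S(109,137)),(t,T(735,268)),(t,T(664,268))]
    def r2(q):
        L=[(q[0]-6,q[1]-20,55),(q[0]-6,q[1]+20,55),(q[0]+17,q[1]-20,6),(q[0]+17,q[1]+20,6),(q[0],q[1]-20,55),(q[0],q[1]+20,55)]
        return np.concatenate([proj(d,lid2w(p,l))-uv for (d,uv),l in zip(to,L)])
    q=least_squares(r2,[-45,-48],loss='soft_l1').x; print('pin in lid xy',q.round(1),r2(q).reshape(-1,2).round(1).tolist()); print('tab mid',lid2w(p,(q[0],q[1],40)).round(1))
    # tray, mat in top view
    g=lambda u,v:(u*.64,v*.64)
    M=np.array([onz(t,g(*u),4) for u in((344,169),(455,170),(455,290),(341,288))]);print('mat',M.mean(0),M.round(0)[:,:2].tolist())
    M=np.array([onz(t,g(*u),22) for u in((338,309),(447,310),(447,375),(336,373))]);print('tray',M.mean(0),M.round(0)[:,:2].tolist())
    st=bot.observe();Rm=R.from_quat([*st['tcp_rot'][1:],st['tcp_rot'][0]]).as_matrix();print('jaw deg',np.degrees(np.arctan2(Rm[1,2],Rm[0,2])),'box y deg',np.degrees(p[2])+90)
E
python3 fit.py
```

```text
triang back corners (array([623.05586101, 407.28239068, 149.46860127]), np.float64(2.2869323616409476)) (array([657.34596815, 261.94071912, 147.56230226]), np.float64(5.126628374532513))
[5.71903e+02 3.18915e+02 2.33000e-01 4.39000e-01]
[[-0.9, -0.2], [-1.3, -0.2], [-0.3, 1.8], [-0.1, 1.8], [-0.1, -0.3], [-1.0, -0.9], [-1.0, -0.0], [-1.5, -0.4], [-0.6, -0.1], [-2.9, 1.4]]
grip [572.6 319.1 142.7]
tabtop -y (array([531.53341516, 229.18781842, 138.14448675]), np.float64(9.711319427035667))
pin in lid xy [-49.9 -52.8] [[-1.5, 0.9], [-1.3, 0.7], [-0.3, 2.4], [-0.0, 2.0], [-2.3, -0.1], [-1.7, 3.3]]
tab mid [523.  253.  112.9]
mat [624.38450615 -17.96885842   4.        ] [[732.0, 82.0], [735.0, -117.0], [515.0, -117.0], [515.0, 81.0]]
tray [421.60817427  -9.53447466  22.        ] [[475.0, 83.0], [477.0, -102.0], [367.0, -103.0], [367.0, 83.0]]
jaw deg 70.7031512796583 box y deg 103.35102676415787
```

```bash
python3 - <<'E'
from fit import *
def yaw(d,a,b,z):
    P,Q=onz(d,a,z),onz(d,b,z); v=Q-P; return np.degrees(np.arctan2(v[0],-v[1])).round(2),P[:2].round(1),Q[:2].round(1),np.linalg.norm(v).round(1)
print('top back',yaw(t,T(422,78),T(683,27),150)); print('top front',yaw(t,T(515,364),T(760,315),66))
print('scene back',yaw(s,S(372,206),S(73,198),150)); print('scene plate top',yaw(s,S(273,93),S(120,88),162));print('scene plate bot',yaw(s,S(270,168),S(118,163),125))
print('scene bottom back',yaw(s,S(315,403),S(40,391),3))
# subpixel blue hull edges, top view
for d,b,z in((t,(70,105,170,200),None),):
    hsv=cv2.cvtColor(d['frame'],cv2.COLOR_RGB2HSV); print(hsv[183:193,131].tolist())
E
```

```text
top back (np.float64(12.95), array([622.9, 405.8]), array([656.7, 258.7]), np.float64(151.0))
top front (np.float64(12.71), array([471.2, 369.3]), array([504.2, 223.2]), np.float64(149.9))
scene back (np.float64(14.01), array([623.1, 408.3]), array([659. , 264.4]), np.float64(148.3))
scene plate top (np.float64(13.27), array([563.6, 356.1]), array([581.8, 278.7]), np.float64(79.5))
scene plate bot (np.float64(13.42), array([580.6, 362.2]), array([599.1, 284.7]), np.float64(79.6))
scene bottom back (np.float64(13.06), array([625.7, 410.6]), array([659.3, 266.1]), np.float64(148.4))
[[111, 51, 100], [111, 117, 87], [110, 119, 88], [112, 114, 87], [111, 117, 87], [112, 98, 83], [117, 31, 75], [17, 19, 95], [15, 16, 129], [21, 12, 143]]
```

Emit:
{"fn": "move_arm", "kwargs": {
  "increments": [
    {"slide": [0,-0.8,-0.757],"turn": -0.18,"fingers": -0.3},
    {"slide": [0,-0.8,-0.757],"turn": -0.18,"fingers": -0.3},
    {"slide": [0,-0.8,-0.757],"turn": -0.18,"fingers": -0.3},
    {"slide": [0,-0.8,-0.757],"turn": -0.18,"fingers": -0.3},
    {"slide": [0,-0.8,-0.757],"turn": -0.18,"fingers": -0.3},
    {"slide": [0,-0.8,-0.757],"turn": -0.18,"fingers": -0.3},
    {"slide": [0,-0.8,-0.757],"turn": -0.18,"fingers": -0.3},
    {"slide": [0,-0.8,-0.757],"turn": -0.18,"fingers": -0.3}
  ]
}}

```text
time: 0.9
tcp_pos: [324.8, 321.1, 245.2]
tcp_rot: [0.44, -0.553, 0.44, 0.553]
wrist_force: [0.1, 0.1, 0.4]
width: 55.2
```

```bash
cat >> h.py <<'E'
def to(x,y,z,yaw=None):
    s=state(); M=R.from_quat([*s['tcp_rot'][1:],s['tcp_rot'][0]]).as_matrix()
    a=np.degrees(np.arctan2(M[1,2],M[0,2])); print('jaw',a.round(2),'slide',(M.T@(np.array([x,y,z])-s['tcp_pos'])/250).round(4), 'turn',None if yaw is None else round((a-yaw)/180,4))
E
python3 -c "
from h import *
to(521,253,175,103.1)"
```

```text
{'time': np.float64(0.9), 'qpos': array([ 0.492, -0.337, -0.313,  1.595,  0.   ,  0.265]), 'tcp_pos': array([324.802, 321.125, 245.214]), 'tcp_rot': array([ 0.44 , -0.553,  0.44 ,  0.553]), 'wrist_force': array([0.128, 0.08 , 0.369]), 'width': np.float64(55.244)}
jaw 102.97 slide [ 0.2807 -0.7036 -0.4418] turn -0.0007
```

Emit:
{"fn": "move_arm", "kwargs": {
  "increments": [
    {"slide": [0,-0.703,-0.442],"turn": 0},
    {"slide": [0,-0.703,-0.442],"turn": 0},
    {"slide": [0,-0.703,-0.442],"turn": 0},
    {"slide": [0.2,-0.703,-0.442],"turn": 0},
    {"slide": [0.28,-0.703,-0.442],"turn": 0},
    {"slide": [0.28,-0.703,-0.442],"turn": 0},
    {"slide": [0.28,-0.703,-0.442],"turn": 0}
  ]
}}

```text
schema error: expected keys slide, turn, fingers
```

```bash
cat >> h.py <<'E'
def pair(tag,cs,ct):
    snap('scene','s'+tag);snap('top','t'+tag)
    f=lambda n,b:cv2.resize(cv2.imread(f'pics/{n}.png')[b[1]:b[1]+105,b[0]:b[0]+100],(400,420),interpolation=cv2.INTER_CUBIC)
    cv2.imwrite(f'pics/c{tag}.png',np.hstack([f('s'+tag,cs),f('t'+tag,ct)]))
E
python3 -c "
from h import *
state();pair('1',(345,160),(85,108))"
```

```text
{'time': np.float64(0.9), 'qpos': array([ 0.492, -0.337, -0.313,  1.595,  0.   ,  0.265]), 'tcp_pos': array([324.802, 321.125, 245.214]), 'tcp_rot': array([ 0.44 , -0.553,  0.44 ,  0.553]), 'wrist_force': array([0.128, 0.08 , 0.369]), 'width': np.float64(55.244)}
```

View pics/c1.png

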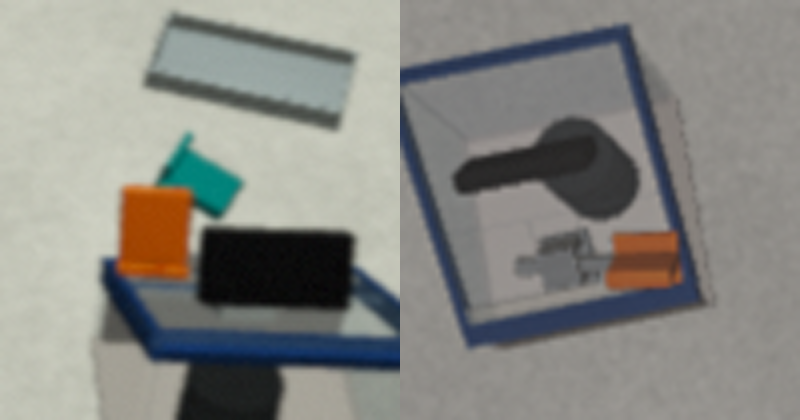

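The move was refused because its rows lacked a fingers value, so the arm didn't move and the picture only shows the unchanged box. I'll resend it with fingers.

Emit:
{"fn": "move_arm", "kwargs": {
  "increments": [
    {"slide": [0,-0.703,-0.442],"turn": 0,"fingers": -0.3},
    {"slide": [0,-0.703,-0.442],"turn": 0,"fingers": -0.3},
    {"slide": [0,-0.703,-0.442],"turn": 0,"fingers": -0.3},
    {"slide": [0.2,-0.703,-0.442],"turn": 0,"fingers": -0.3},
    {"slide": [0.28,-0.703,-0.442],"turn": 0,"fingers": -0.3},
    {"slide": [0.28,-0.703,-0.442],"turn": 0,"fingers": -0.3},
    {"slide": [0.28,-0.703,-0.442],"turn": 0,"fingers": -0.3}
  ]
}}

```text
time: 1.7
tcp_pos: [519.6, 254.9, 174.4]
tcp_rot: [0.439, -0.553, 0.44, 0.555]
wrist_force: [0.4, -0.7, -0.3]
width: 55.5
```

```bash
python3 -c "
from h import *
state();pair('2',(345,160),(85,108))"
```

```text
{'time': np.float64(1.7), 'qpos': array([ 0.23 ,  0.041, -0.098,  1.435,  0.   , -0.   ]), 'tcp_pos': array([519.616, 254.871, 174.4  ]), 'tcp_rot': array([ 0.439, -0.553,  0.44 ,  0.555]), 'wrist_force': array([ 0.379, -0.68 , -0.349]), 'width': np.float64(55.509)}
```

View pics/c2.png

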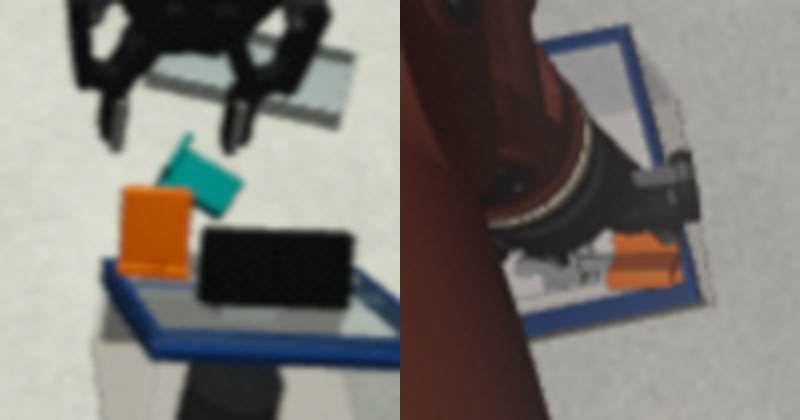

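```bash
python3 - <<'E'
from fit import *
p=np.load('p.npy');s2=load('s2')
for dz in(0,-8,-14):print(dz,proj(s2,(519.6,254.9,174.4+dz)).round(1),'obs tip mid',(389,197.7))
S2=lambda u,v:(345+u/4,160+v/4)
yb=np.radians(103.1);ydir=np.array([np.cos(yb),np.sin(yb),0])
# local px per mm along box y near tab
a=proj(s2,(521,253,125));b=proj(s2,np.array((521,253,125))+10*ydir);print('px/10mm',b-a)
for n,u in(('top L',S2(122,187)),('top R',S2(192,190)),('plate L',S2(203,229)),('plate R',S2(354,233))):
    z=128 if 'top' in n else 163
    print(n,np.round(u,1),onz(s2,u,z).round(1))
print('pred tab top corners', [proj(s2,lid2w([*p[:2],np.radians(13.1),p[3]],(-49.9-6,y,55))).round(1).tolist() for y in(-72.8,-32.8)])
E
```

```text
0 [387.5 192.8] obs tip mid (389, 197.7)
-8 [387.  195.6] obs tip mid (389, 197.7)
-14 [386.6 197.7] obs tip mid (389, 197.7)
px/10mm [4.47229834 0.15160858]
top L [375.5 206.8] [517.9 234.2 128. ]
top R [393.  207.5] [509.6 272.5 128. ]
plate L [395.8 217.2] [583.4 280.3 163. ]
plate R [433.5 218.2] [564.7 356.4 163. ]
pred tab top corners [[373.9, 207.4], [391.6, 208.0]]
```

```bash
python3 -c "
from h import *
to(520.5,251,140,103.1)"
```

```text
{'time': np.float64(1.8), 'qpos': array([ 0.23 ,  0.037, -0.096,  1.435,  0.   , -0.   ]), 'tcp_pos': array([520.505, 255.251, 176.96 ]), 'tcp_rot': array([-0.44 ,  0.555, -0.439, -0.554]), 'wrist_force': array([0.085, 1.345, 0.628]), 'width': np.float64(55.54)}
jaw 103.21 slide [ 0.1478  0.0042 -0.0166] turn 0.0006
```

Emit:
{"fn": "move_arm", "kwargs": {
  "increments": [
    {"slide": [0.141,0.003,-0.016],"turn": 0,"fingers": -0.3},
    {"slide": [0.141,0.003,-0.016],"turn": 0,"fingers": -0.3},
    {"slide": [0.141,0.003,-0.016],"turn": 0,"fingers": -0.3}
  ]
}}

```text
time: 2.1
tcp_pos: [520.5, 250.5, 141.4]
tcp_rot: [-0.44, 0.554, -0.439, -0.554]
wrist_force: [0.8, -0.1, 0.9]
width: 55.6
```

```bash
python3 -c "
from h import *
state();pair('3',(345,160),(85,108))"
```

```text
{'time': np.float64(2.1), 'qpos': array([ 0.222,  0.041, -0.157,  1.372,  0.   , -0.008]), 'tcp_pos': array([520.468, 250.455, 141.434]), 'tcp_rot': array([-0.44 ,  0.554, -0.439, -0.554]), 'wrist_force': array([ 0.829, -0.148,  0.882]), 'width': np.float64(55.559)}
```

View pics/c3.png

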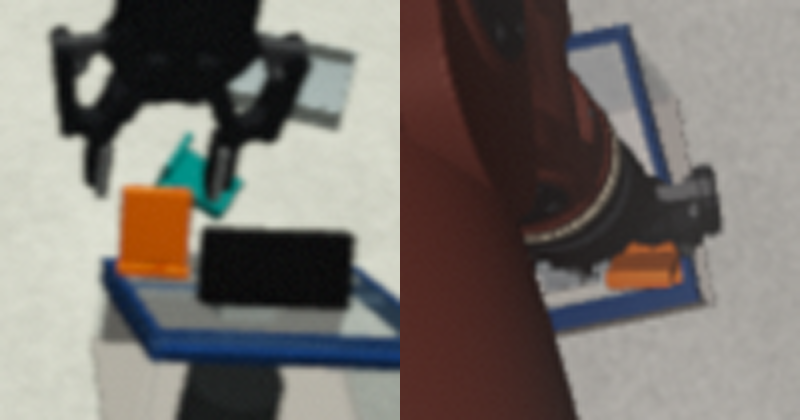

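```bash
python3 - <<'E'
from fit import *
t3,s3=load('t3'),load('s3'); y=np.array([np.cos(np.radians(103.1)),np.sin(np.radians(103.1)),0])
c3=np.array([520.5,250.7,0])
T3=lambda uv:((uv[0]-85)*4.2+400,(uv[1]-108)*4.2); S3=lambda uv:((uv[0]-345)*4,(uv[1]-160)*4)
for z in(125,133,145,160,175): print(z,'top outer face',np.round(T3(proj(t3,c3-42*y+[0,0,z]))),'centre',np.round(T3(proj(t3,c3+[0,0,z]))),'scene tips',np.round(S3(proj(s3,c3-33*y+[0,0,z]))),np.round(S3(proj(s3,c3+33*y+[0,0,z]))))
p=[571.9,318.9,np.radians(13.1),.44]
for l in((-55.9,-72.8,55),(-43.9,-72.8,55),(-55.9,-32.8,55),(-43.9,-32.8,55)): print('tabtop',l,np.round(T3(proj(t3,lid2w(p,l)))),np.round(S3(proj(s3,lid2w(p,l)))))
h=cv2.inRange(cv2.cvtColor(load('t0')['frame'],cv2.COLOR_RGB2HSV),*OR); print(load('t0')['frame'][162:184,[141,146,150]][:,:,:].tolist())
E
```

```text
125 top outer face [723. 252.] centre [651. 267.] scene tips [ 91. 197.] [209. 201.]
133 top outer face [720. 249.] centre [648. 264.] scene tips [ 93. 186.] [211. 190.]
145 top outer face [716. 244.] centre [643. 259.] scene tips [ 95. 170.] [215. 174.]
160 top outer face [710. 238.] centre [636. 253.] scene tips [ 99. 149.] [219. 153.]
175 top outer face [705. 232.] centre [629. 247.] scene tips [102. 128.] [223. 132.]
tabtop (-55.9, -72.8, 55) [686. 278.] [116. 189.]
tabtop (-43.9, -72.8, 55) [680. 259.] [119. 193.]
tabtop (-55.9, -32.8, 55) [617. 292.] [187. 192.]
tabtop (-43.9, -32.8, 55) [611. 273.] [191. 196.]
[[[151, 146, 142], [151, 146, 143], [152, 147, 143]], [[152, 148, 144], [151, 147, 143], [152, 147, 144]], [[150, 147, 143], [151, 147, 144], [152, 147, 144]], [[142, 134, 128], [138, 129, 124], [143, 130, 124]], [[135, 98, 77], [125, 82, 61], [132, 82, 58]], [[152, 86, 47], [152, 83, 46], [153, 84, 46]], [[154, 85, 46], [154, 85, 46], [154, 85, 47]], [[154, 85, 47], [154, 84, 46], [154, 85, 47]], [[145, 81, 46], [142, 79, 46], [140, 79, 46]], [[121, 69, 44], [112, 65, 43], [106, 62, 43]], [[104, 61, 42], [102, 61, 42], [101, 60, 42]], [[102, 60, 41], [104, 62, 43], [103, 61, 42]], [[105, 62, 43], [104, 61, 42], [105, 62, 42]], [[124, 70, 45], [123, 72, 45], [124, 73, 44]], [[152, 86, 47], [152, 88, 48], [154, 92, 50]], [[154, 87, 48], [155, 90, 49], [157, 93, 51]], [[153, 85, 48], [154, 85, 48], [155, 87, 49]], [[144, 88, 58], [133, 77, 52], [132, 76, 58]], [[114, 92, 84], [69, 60, 71], [62, 60, 79]], [[72, 79, 96], [47, 59, 88], [46, 60, 89]], [[48, 60, 88], [48, 60, 89], [49, 60, 88]], [[47, 59, 87], [50, 61, 90], [49, 61, 88]]]
```

```bash
python3 - <<'E'
from fit import *
p=[571.9,318.9,np.radians(13.1),.44]
P=onz(t,(146.3,177.5),121.7);print(P)
d=P[:2]-p[:2];cy,sy=np.cos(p[2]),np.sin(p[2]);b=np.array([cy*d[0]+sy*d[1],-sy*d[0]+cy*d[1]]);print('box xy',b,'lid x',(b[0]+27.5)/c)
for xs in(-50,-56,-60): print(xs,[np.round((proj(s,lid2w(p,l))-[345,160])*4) for l in((xs-6,-72.8,55),(xs-6,-32.8,55),(xs+6,-72.8,55),(xs+17,-72.8,6))],'obs top 122,187/192,190 ; bottom 118,275')
E
```

```text
[506.54420307 246.93257126 121.7       ]
box xy [-79.96648735 -55.2815692 ] lid x -60.5830811861771
-50 [array([116., 189.]), array([186., 192.]), array([119., 193.]), array([117., 282.])] obs top 122,187/192,190 ; bottom 118,275
-56 [array([114., 188.]), array([185., 190.]), array([117., 191.]), array([115., 280.])] obs top 122,187/192,190 ; bottom 118,275
-60 [array([113., 186.]), array([183., 189.]), array([116., 190.]), array([114., 278.])] obs top 122,187/192,190 ; bottom 118,275
```

```bash
python3 -c "
from h import *
to(511,248.5,113,103.1)"
```

```text
{'time': np.float64(2.2), 'qpos': array([ 0.222,  0.041, -0.155,  1.372,  0.   , -0.008]), 'tcp_pos': array([521.489, 250.433, 142.361]), 'tcp_rot': array([-0.44 ,  0.554, -0.439, -0.553]), 'wrist_force': array([1.004, 1.197, 0.076]), 'width': np.float64(55.707)}
jaw 103.14 slide [0.1173 0.0429 0.002 ] turn 0.0002
```

Emit:
{"fn": "move_arm", "kwargs": {
  "increments": [
    {"slide": [0,0.039,0],"turn": 0,"fingers": -0.3},
    {"slide": [0.11,0.039,0],"turn": 0,"fingers": -0.3},
    {"slide": [0.11,0.039,0],"turn": 0,"fingers": -0.3}
  ]
}}

```text
time: 2.5
tcp_pos: [509.5, 247.3, 110.6]
tcp_rot: [0.439, -0.553, 0.441, 0.555]
wrist_force: [-1.2, 0.3, -0.5]
width: 55.5
```

Emit:
{"fn": "move_arm", "kwargs": {
  "increments": [
    {"slide": [0,0,0],"turn": 0,"fingers": 0},
    {"slide": [0,0,0],"turn": 0,"fingers": 0.1},
    {"slide": [0,0,0],"turn": 0,"fingers": 0.3},
    {"slide": [0,0,0],"turn": 0,"fingers": 0.3},
    {"slide": [0,0,0],"turn": 0,"fingers": 0.3}
  ],
  "grip_force": 40
}}

```text
time: 3.0
tcp_pos: [511.4, 247.6, 113.9]
tcp_rot: [-0.44, 0.554, -0.44, -0.554]
wrist_force: [-5.6, -2.2, 6.3]
width: 39.9
```

```bash
python3 -c "
from h import *
state();pair('4',(345,160),(85,108))"
```

```text
{'time': np.float64(3.0), 'qpos': array([ 0.221,  0.025, -0.224,  1.322, -0.   , -0.008]), 'tcp_pos': array([511.377, 247.577, 113.874]), 'tcp_rot': array([-0.44 ,  0.554, -0.44 , -0.554]), 'wrist_force': array([-5.571, -2.157,  6.284]), 'width': np.float64(39.87)}
```

View pics/c4.png

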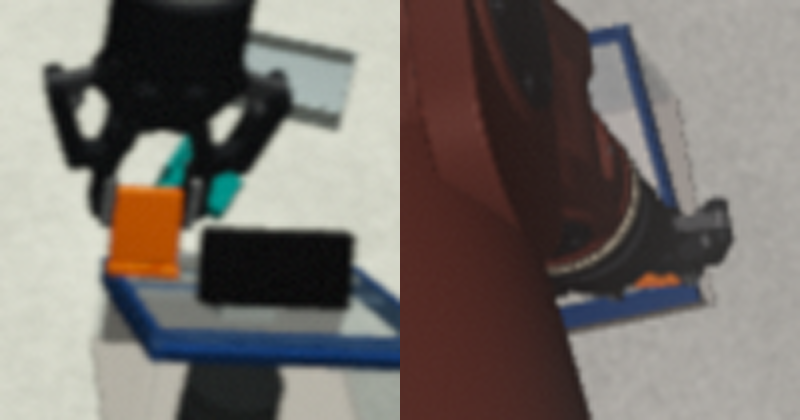

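Emit:
{"fn": "move_arm", "kwargs": {
  "increments": [
    {"slide": [-0.004,0,0],"turn": 0,"fingers": 0.3},
    {"slide": [-0.004,0,-0.04],"turn": 0,"fingers": 0.3},
    {"slide": [-0.004,0,-0.08],"turn": 0,"fingers": 0.3},
    {"slide": [-0.004,0,-0.12],"turn": 0,"fingers": 0.3},
    {"slide": [-0.004,0,-0.16],"turn": 0,"fingers": 0.3},
    {"slide": [-0.004,0,-0.2],"turn": 0,"fingers": 0.3},
    {"slide": [-0.004,0,-0.24],"turn": 0,"fingers": 0.3},
    {"slide": [-0.004,0,-0.28],"turn": 0,"fingers": 0.3},
    {"slide": [-0.004,0,-0.28],"turn": 0,"fingers": 0.3},
    {"slide": [-0.004,0,-0.28],"turn": 0,"fingers": 0.3}
  ]
}}

```text
time: 4.1
tcp_pos: [527.4, 179.1, 113.6]
tcp_rot: [0.44, -0.554, 0.44, 0.554]
wrist_force: [1.0, 0.7, -0.4]
width: 39.3
```

```bash
python3 -c "
from h import *
state();pair('5',(330,160),(105,108))"
```

```text
{'time': np.float64(4.1), 'qpos': array([ 0.092, -0.009, -0.258,  1.321,  0.   , -0.136]), 'tcp_pos': array([527.422, 179.131, 113.587]), 'tcp_rot': array([ 0.44 , -0.554,  0.44 ,  0.554]), 'wrist_force': array([ 0.985,  0.723, -0.397]), 'width': np.float64(39.302)}
```

View pics/c5.png

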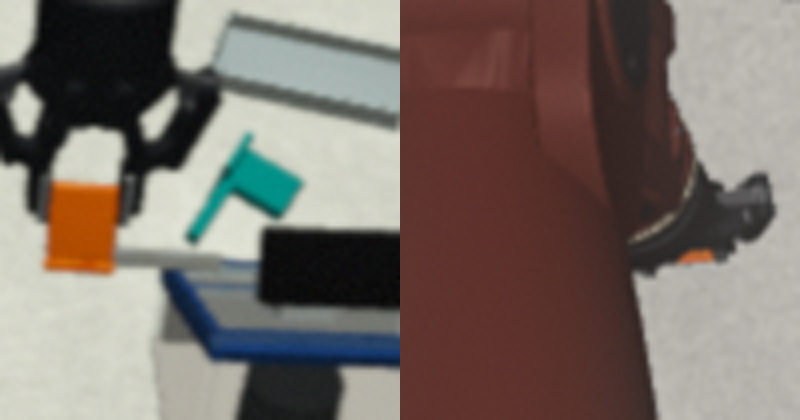

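Emit:
{"fn": "move_arm", "kwargs": {
  "increments": [
    {"slide": [-0.16,0,0],"turn": 0,"fingers": 0.3},
    {"slide": [-0.3,0,-0.1],"turn": 0,"fingers": 0.3},
    {"slide": [-0.3,0.1,-0.25],"turn": 0.03,"fingers": 0.3},
    {"slide": [-0.3,0.22,-0.38],"turn": 0.06,"fingers": 0.3},
    {"slide": [-0.3,0.35,-0.5],"turn": 0.073,"fingers": 0.3},
    {"slide": [-0.3,0.5,-0.62],"turn": 0.073,"fingers": 0.3},
    {"slide": [-0.3,0.647,-0.751],"turn": 0.073,"fingers": 0.3},
    {"slide": [-0.3,0.647,-0.751],"turn": 0.073,"fingers": 0.3},
    {"slide": [-0.3,0.647,-0.751],"turn": 0.073,"fingers": 0.3},
    {"slide": [-0.3,0.647,-0.751],"turn": 0.073,"fingers": 0.3}
  ]
}}

```text
time: 5.2
tcp_pos: [412.7, -39.5, 188.7]
tcp_rot: [0.5, -0.5, 0.5, 0.5]
wrist_force: [0.9, -0.4, -1.4]
width: 39.4
```

```bash
python3 -c "
from h import *
to(412,-40,60,90)
d=snap('scene','s6')
cv2.imwrite('pics/c6.png',cv2.resize(d['frame'][100:300,150:420,::-1],(790,585),interpolation=cv2.INTER_CUBIC))"
```

```text
{'time': np.float64(5.2), 'qpos': array([-0.414, -0.489, -0.53 ,  1.529,  0.   , -0.414]), 'tcp_pos': array([412.724, -39.531, 188.678]), 'tcp_rot': array([ 0.5, -0.5,  0.5,  0.5]), 'wrist_force': array([ 0.898, -0.442, -1.433]), 'width': np.float64(39.408)}
jaw 90.01 slide [ 0.5147  0.0031 -0.002 ] turn 0.0001
```

View pics/c6.png

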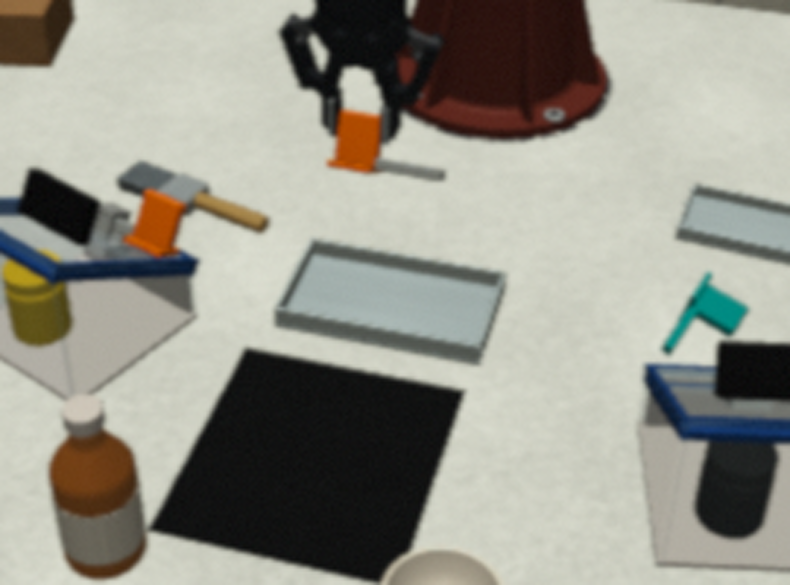

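Emit:
{"fn": "move_arm", "kwargs": {
  "increments": [
    {"slide": [0.18,0,0],"turn": 0,"fingers": 0.3},
    {"slide": [0.36,0,0],"turn": 0,"fingers": 0.3},
    {"slide": [0.46,0,0],"turn": 0,"fingers": 0.3},
    {"slide": [0.52,0,0],"turn": 0,"fingers": 0.3},
    {"slide": [0.545,0,0],"turn": 0,"fingers": 0.3},
    {"slide": [0.555,0,0],"turn": 0,"fingers": 0.3},
    {"slide": [0.56,0,0],"turn": 0,"fingers": 0.3}
  ],
  "grip_force": 20
}}

```text
time: 5.95
tcp_pos: [412.9, -39.8, 49.2]
tcp_rot: [-0.5, 0.5, -0.5, -0.5]
wrist_force: [0.5, 0.8, -0.6]
width: 39.2
```

Emit:
{"fn": "move_arm", "kwargs": {
  "increments": [
    {"slide": [0.01,0,0],"turn": 0,"fingers": 0.3},
    {"slide": [0.02,0,0],"turn": 0,"fingers": 0.3},
    {"slide": [0.03,0,0],"turn": 0,"fingers": 0.3}
  ]
}}

```text
time: 6.25
tcp_pos: [415.3, -39.8, 45.9]
tcp_rot: [0.502, -0.502, 0.498, 0.499]
wrist_force: [-5.2, 18.7, 45.4]
width: 39.6
```

Emit:
{"fn": "move_arm", "kwargs": {
  "increments": [
    {"slide": [0.015,0,0],"turn": 0,"fingers": 0.3},
    {"slide": [0.012,0,0],"turn": 0,"fingers": 0},
    {"slide": [0.012,0,0],"turn": 0,"fingers": -0.3},
    {"slide": [0.012,0,0],"turn": 0,"fingers": -0.4},
    {"slide": [0.0,0,0],"turn": 0,"fingers": -0.4},
    {"slide": [-0.2,0,0],"turn": 0,"fingers": -0.4},
    {"slide": [-0.4,0,0],"turn": 0,"fingers": -0.7},
    {"slide": [-0.6,0,0],"turn": 0,"fingers": -1},
    {"slide": [-0.7,0,0],"turn": 0,"fingers": -1},
    {"slide": [-0.7,0,0],"turn": 0,"fingers": -1}
  ]
}}

```text
time: 7.25
tcp_pos: [413.9, -40.9, 220.2]
tcp_rot: [-0.501, 0.502, -0.499, -0.498]
wrist_force: [0.4, -1.0, -0.8]
width: 85.2
```

```bash
python3 -c "
from m import *
to(545,318,215,103.1)
d=snap('scene','s7')
for c in comps(d,*OR,(220,170,340,240),15): q=c.reshape(-1,2); print(cv2.contourArea(c),q.min(0),q.max(0),onz(d,q.mean(0),15).round(0))
E=d['frame']; 
for y in (-102,83):
  for x in(367,477): print(proj(d,(x,y,22)).round(0))
"
```

```text
{'time': np.float64(7.25), 'qpos': array([-0.416, -0.485, -0.47 ,  1.58 ,  0.   , -0.415]), 'tcp_pos': array([413.859, -40.931, 220.151]), 'tcp_rot': array([-0.501,  0.502, -0.499, -0.498]), 'wrist_force': array([ 0.356, -1.03 , -0.83 ]), 'width': np.float64(85.178)}
jaw 89.95 slide [ 0.02   -0.5233  1.4362] turn -0.073
219.0 [262 189] [276 209] [426. -46.  15.]
[256. 181.]
[243. 205.]
[321. 192.]
[312. 218.]
```

```bash
python3 - <<'E'
from fit import *
def edges(row,thr):  # subpixel crossings
    i=np.flatnonzero(np.diff(row>thr)); return [round(k+(thr-row[k])/(row[k+1]-row[k]),2) for k in i]
p=[571.9,318.9,np.radians(13.1),.44]; X=np.array([np.cos(p[2]),np.sin(p[2])]);Y=np.array([-X[1],X[0]])
bx=lambda w:np.round([(w[:2]-p[:2])@X,(w[:2]-p[:2])@Y],1)
for n in('s0','s4','s7'):
    f=load(n)['frame'].astype(float)
    for v in (222,226,230): print(n,'plate',v,[e for e in edges(f[v,390:440].max(1),60)])
f=load('s4')['frame'].astype(float)
for v in(210,214,218): print('tab s4',v,edges((f[v,365:400,0]-f[v,365:400,2]),80))
print('TCP box',bx(np.array([511.4,247.6])))
E
```

```text
s0 plate 222 [np.float64(5.09), np.float64(42.28)]
s0 plate 226 [np.float64(4.22), np.float64(42.28)]
s0 plate 230 [np.float64(4.03), np.float64(42.68)]
s4 plate 222 [np.float64(5.23), np.float64(42.18)]
s4 plate 226 [np.float64(4.41), np.float64(42.16)]
s4 plate 230 [np.float64(4.23), np.float64(42.47)]
s7 plate 222 [np.float64(5.3), np.float64(42.23)]
s7 plate 226 [np.float64(4.5), np.float64(42.24)]
s7 plate 230 [np.float64(4.11), np.float64(42.58)]
tab s4 210 [np.float64(8.4), np.float64(25.49)]
tab s4 214 [np.float64(7.64), np.float64(25.23)]
tab s4 218 [np.float64(7.27), np.float64(24.45)]
TCP box [-75.1 -55.7]
```

```bash
python3 - <<'E'
from fit import *
from scipy.optimize import brentq
s7=load('s7');p=[571.9,318.9,np.radians(13.1),.44]
def colat(row,x,y):
    z=brentq(lambda z:proj(s7,lid2w(p,(x,y,z)))[1]-row,-60,120); return proj(s7,lid2w(p,(x,y,z)))[0],z
for yt in(-55,): 
    b=[o-colat(r,-54,yt)[0] for r,o in((210,381.95),(214,381.45),(218,380.9))];print('bias',yt,np.round(b,2),[round(colat(r,-54,yt)[1]) for r in(210,218)])
b=np.mean(b)
for r,o in((222,413.75),(226,413.3),(230,413.35)): print('plate y',brentq(lambda y:colat(r,27,y)[0]+b-o,-30,30),colat(r,27,0)[1])
# top view of plate: grey profile across plate at a few columns left half
f=load('t0')['frame'].astype(int)
for u in(102,106,110): print(u,f[140:162,u].sum(1).tolist())
print('pred plate top edges in t0',[proj(load('t0'),lid2w(p,(x,y,48))).round(1).tolist() for x in(13,27) for y in(40,10)],[proj(load('t0'),lid2w(p,(27,y,6))).round(1).tolist() for y in(40,10)])
E
```

```text
bias -55 [ 0.15 -0.12 -0.44] [50, 31]
plate y -0.8617863519192097 40.99714067432049
plate y -1.2426528025783652 32.359781261041206
plate y -0.5823014948168986 23.702218782490316
102 [380, 383, 382, 395, 418, 421, 392, 303, 162, 114, 119, 123, 127, 122, 115, 138, 261, 380, 383, 377, 379, 373]
106 [385, 387, 398, 425, 437, 438, 371, 161, 109, 118, 117, 125, 123, 120, 138, 285, 435, 440, 434, 437, 436, 436]
110 [384, 395, 416, 434, 438, 383, 194, 112, 115, 122, 123, 124, 118, 129, 259, 404, 439, 436, 434, 436, 437, 434]
pred plate top edges in t0 [[98.9, 155.9], [111.4, 153.4], [97.1, 150.3], [109.7, 147.8]] [[101.0, 146.1], [113.1, 143.7]]
```

Emit:
{"fn": "move_arm", "kwargs": {
  "increments": [
    {"slide": [0,-0.3,0.7],"turn": -0.073,"fingers": -1},
    {"slide": [0,-0.3,0.7],"turn": -0.073,"fingers": -1},
    {"slide": [0,-0.3,0.7],"turn": -0.073,"fingers": -1},
    {"slide": [0,-0.3,0.7],"turn": -0.073,"fingers": -1},
    {"slide": [0,-0.3,0.7],"turn": -0.073,"fingers": -1},
    {"slide": [0,-0.3,0.7],"turn": -0.073,"fingers": -1}
  ]
}}

```text
time: 7.9
tcp_pos: [486.5, 135.4, 214.2]
tcp_rot: [0.438, -0.553, 0.44, 0.555]
wrist_force: [-0.7, -0.6, 0.1]
width: 85.4
```

```bash
python3 -c "
from h import *
to(572,318,190,103.1)"
```

```text
{'time': np.float64(7.9), 'qpos': array([ 0.012, -0.187, -0.243,  1.518, -0.   , -0.219]), 'tcp_pos': array([486.507, 135.436, 214.218]), 'tcp_rot': array([ 0.438, -0.553,  0.44 ,  0.555]), 'wrist_force': array([-0.663, -0.599,  0.055]), 'width': np.float64(85.419)}
jaw 103.22 slide [ 0.0956 -0.5002  0.6327] turn 0.0007
```

Emit:
{"fn": "move_arm", "kwargs": {
  "increments": [
    {"slide": [0,-0.5,0.633],"turn": 0,"fingers": -1},
    {"slide": [0,-0.5,0.633],"turn": 0,"fingers": -1},
    {"slide": [0,-0.5,0.633],"turn": 0,"fingers": -1},
    {"slide": [0,-0.5,0.633],"turn": 0,"fingers": -1},
    {"slide": [0.08,-0.5,0.633],"turn": 0,"fingers": -1},
    {"slide": [0.09,-0.5,0.633],"turn": 0,"fingers": -1},
    {"slide": [0.09,-0.5,0.633],"turn": 0,"fingers": -1}
  ]
}}

```text
time: 8.6
tcp_pos: [572.5, 315.5, 192.6]
tcp_rot: [0.439, -0.553, 0.441, 0.554]
wrist_force: [-0.1, 0.6, 0.3]
width: 85.4
```

```bash
python3 -c "
from h import *
snap('scene','s8')
P=[bot.observe()['tcp_pos']]
for i in range(5): bot.grab_frame('top'); P.append(bot.observe()['tcp_pos'])
print(np.mean(P,0),np.std(P,0)); to(572,318,178,103.1)
d=load('s8'); cv2.imwrite('pics/c8.png',cv2.resize(d['frame'][150:250,360:470,::-1],(792,600),interpolation=cv2.INTER_CUBIC))"
```

```text
[573.3863928  316.10017132 194.80081499] [0.22095524 0.37592004 0.43861406]
{'time': np.float64(8.9), 'qpos': array([0.305, 0.267, 0.188, 1.489, 0.   , 0.077]), 'tcp_pos': array([573.529, 316.63 , 194.854]), 'tcp_rot': array([-0.44 ,  0.554, -0.439, -0.553]), 'wrist_force': array([ 0.52 , -0.535,  0.15 ]), 'width': np.float64(85.115)}
jaw 103.05 slide [0.0674 0.0048 0.0067] turn -0.0003
```

View pics/c8.png

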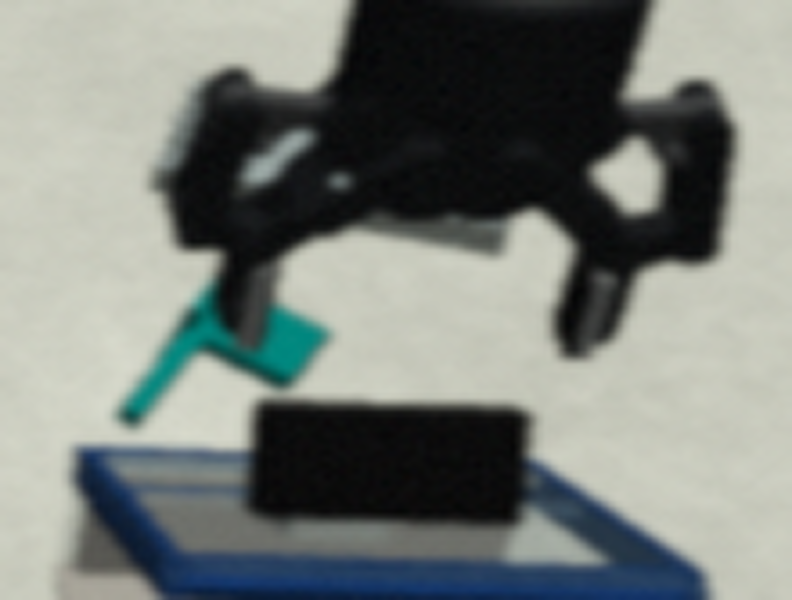

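```bash
python3 - <<'E'
from h import *
X=np.array([np.cos(np.radians(13.1)),np.sin(np.radians(13.1)),0]);Y=np.array([-X[1],X[0],0])
s8=load('s8');s3=load('s3');C=np.array([573.4,316.1,194.8]);D=np.array([520.5,250.7,141])
for dz in(-14,-6):
  for x in(-11,11):
    print(dz,x,'s8',[np.round((proj(s8,C+x*X+y*Y+[0,0,dz])-[360,150])*[7.2,6]) .tolist() for y in(-42.6,42.6)],'s3',[np.round((proj(s3,D+x*X+y*Y+[0,0,dz])-[345,160])*4).tolist() for y in(-27.8,27.8)])
E
```

```text
-14 -11 s8 [[242.0, 341.0], [538.0, 349.0]] s3 [[99.0, 182.0], [198.0, 186.0]]
-14 11 s8 [[252.0, 382.0], [553.0, 391.0]] s3 [[103.0, 207.0], [203.0, 211.0]]
-6 -11 s8 [[246.0, 323.0], [543.0, 332.0]] s3 [[101.0, 171.0], [200.0, 175.0]]
-6 11 s8 [[256.0, 365.0], [559.0, 373.0]] s3 [[105.0, 197.0], [205.0, 200.0]]
```

Emit:
{"fn": "move_arm", "kwargs": {
  "increments": [
    {"slide": [0.08,0.004,0.007],"turn": 0,"fingers": -1},
    {"slide": [0.12,0.004,0.007],"turn": 0,"fingers": -1},
    {"slide": [0.15,0.004,0.007],"turn": 0,"fingers": -1},
    {"slide": [0.17,0.004,0.007],"turn": 0,"fingers": -1},
    {"slide": [0.18,0.004,0.007],"turn": 0,"fingers": -1}
  ]
}}

```text
time: 9.4
tcp_pos: [571.8, 318.7, 148.3]
tcp_rot: [0.44, -0.554, 0.44, 0.554]
wrist_force: [-0.3, 0.4, -0.1]
width: 85.3
```

No contact force, so the fingers straddle the plate. I'll go down to about z 128.

Emit:
{"fn": "move_arm", "kwargs": {
  "increments": [
    {"slide": [0.03,0,0],"turn": 0,"fingers": -1},
    {"slide": [0.06,0,0],"turn": 0,"fingers": -1},
    {"slide": [0.085,0,0],"turn": 0,"fingers": -1}
  ]
}}

```text
time: 9.7
tcp_pos: [571.8, 318.7, 126.6]
tcp_rot: [0.44, -0.554, 0.44, 0.554]
wrist_force: [0.5, -0.6, -0.3]
width: 85.5
```

Emit:
{"fn": "move_arm", "kwargs": {
  "increments": [
    {"slide": [0,0,0],"turn": 0,"fingers": -0.85},
    {"slide": [0,0,0],"turn": 0,"fingers": -0.7},
    {"slide": [0,0,0],"turn": 0,"fingers": -0.7},
    {"slide": [0,0,0],"turn": 0,"fingers": -0.7},
    {"slide": [0,0,0],"turn": 0,"fingers": -0.7}
  ],
  "grip_force": 60
}}

```text
time: 10.2
tcp_pos: [571.9, 318.7, 127.4]
tcp_rot: [-0.44, 0.554, -0.44, -0.554]
wrist_force: [-0.8, -0.2, -2.0]
width: 78.8
```

```bash
python3 -c "
from h import *
state()
d=snap('scene','s9'); cv2.imwrite('pics/c9.png',cv2.resize(d['frame'][150:250,360:470,::-1],(792,600),interpolation=cv2.INTER_CUBIC))"
```

```text
{'time': np.float64(10.2), 'qpos': array([0.309, 0.28 , 0.08 , 1.371, 0.   , 0.08 ]), 'tcp_pos': array([571.949, 318.733, 127.391]), 'tcp_rot': array([-0.44 ,  0.554, -0.44 , -0.554]), 'wrist_force': array([-0.787, -0.229, -1.99 ]), 'width': np.float64(78.833)}
```

View pics/c9.png

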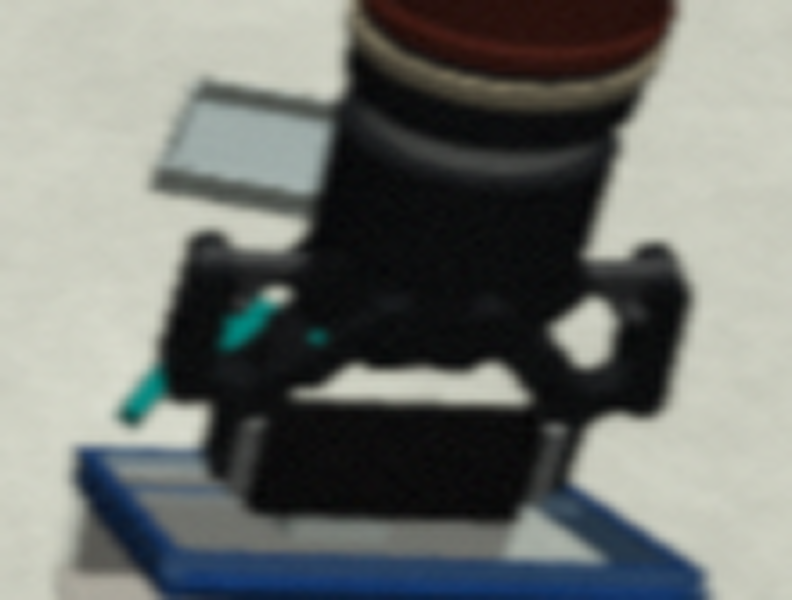

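Emit:
{"fn": "move_arm", "kwargs": {
  "increments": [
    {"slide": [0,0,0],"turn": 0,"fingers": -0.6},
    {"slide": [0,0,0],"turn": 0,"fingers": -0.6},
    {"slide": [-0.014,0.008,0],"turn": 0,"fingers": -0.6},
    {"slide": [-0.035,0.02,0],"turn": 0,"fingers": -0.6},
    {"slide": [-0.062,0.036,0],"turn": 0,"fingers": -0.6},
    {"slide": [-0.09,0.052,0],"turn": 0,"fingers": -0.6},
    {"slide": [-0.118,0.068,0],"turn": 0,"fingers": -0.6},
    {"slide": [-0.146,0.084,0],"turn": 0,"fingers": -0.6},
    {"slide": [-0.173,0.1,0],"turn": 0,"fingers": -0.6},
    {"slide": [-0.208,0.12,0],"turn": 0,"fingers": -0.6},
    {"slide": [-0.208,0.12,0],"turn": 0,"fingers": -0.6}
  ],
  "grip_force": 100
}}

```text
time: 11.35
tcp_pos: [542.8, 312.1, 181.2]
tcp_rot: [-0.44, 0.554, -0.439, -0.553]
wrist_force: [0.4, -0.4, -2.4]
width: 78.7
```

```bash
python3 -c "
from m import *
state(); d=snap('scene','s10')
f=lambda c:(c.reshape(-1,2).min(0).tolist(),c.reshape(-1,2).max(0).tolist(),quad(c).tolist(),cv2.contourArea(c))
for n in('s9','s10'):
  for c in comps(load(n),*BL,(340,150,480,300)): print(n,f(c))
for c in comps(d,*OR,(220,160,340,240),15): print('pin',f(c))
"
```

```text
{'time': np.float64(11.35), 'qpos': array([0.313, 0.178, 0.061, 1.452, 0.   , 0.084]), 'tcp_pos': array([542.805, 312.144, 181.187]), 'tcp_rot': array([-0.44 ,  0.554, -0.439, -0.553]), 'wrist_force': array([ 0.363, -0.363, -2.436]), 'width': np.float64(78.705)}
s9 ([372, 225], [456, 251], [[372, 225], [438, 231], [456, 251], [384, 249]], 612.0)
s10 ([371, 225], [456, 251], [[371, 228], [434, 231], [456, 251], [384, 249]], 344.0)
s10 ([374, 200], [458, 216], [[458, 216], [386, 214], [374, 200], [444, 207]], 72.5)
pin ([262, 189], [276, 209], [[264, 189], [276, 192], [274, 209], [262, 206]], 218.0)
```

```bash
python3 - <<'E'
from m import *
t=load('t0');s=load('s0')
print('bottle base top-view',onz(t,(470*.64,160*.64),10),'scene',onz(s,(290*.64,452*.64),0),'dish',onz(t,(321*.64,148*.64),20))
to(645,-18.5,240,90)
# tilt check: project lid corners for tilts about jaw axis
s10=load('s10');yaw=np.radians(13.1);X=np.array([np.cos(yaw),np.sin(yaw),0]);Y=np.array([-X[1],X[0],0]);Z=np.array([0,0,1.]);C=np.array([542.8,312.1,181.2+9])
for a in(30,25,20,10):
    r=np.radians(a);lx=np.cos(r)*X+np.sin(r)*Z;lz=-np.sin(r)*X+np.cos(r)*Z
    print(a,[proj(s10,C+lx*(u-20)+Y*v+lz*(3-27)).round(0).tolist() for u,v in((84,75),(84,-75),(-84,-75),(-84,75))])
E
```

```text
bottle base top-view [ 751.83255764 -143.44322023   10.        ] scene [ 764.90467186 -139.64288965    0.        ] dish [764.44397899 122.73935653  20.        ]
{'time': np.float64(11.4), 'qpos': array([0.313, 0.179, 0.061, 1.451, 0.   , 0.084]), 'tcp_pos': array([542.92 , 312.098, 180.345]), 'tcp_rot': array([-0.44 ,  0.554, -0.439, -0.554]), 'wrist_force': array([ 0.313, -1.067, -3.234]), 'width': np.float64(78.304)}
jaw 103.11 slide [-0.2388 -0.0981 -1.3805] turn 0.0728
30 [[460.0, 216.0], [384.0, 214.0], [371.0, 200.0], [436.0, 202.0]]
25 [[459.0, 219.0], [383.0, 216.0], [371.0, 196.0], [436.0, 198.0]]
20 [[458.0, 221.0], [383.0, 219.0], [371.0, 192.0], [437.0, 194.0]]
10 [[457.0, 225.0], [382.0, 223.0], [372.0, 184.0], [437.0, 186.0]]
```

Emit:
{"fn": "move_arm", "kwargs": {
  "increments": [
    {"slide": [-0.12,0.02,0],"turn": 0,"fingers": -0.6},
    {"slide": [-0.24,0,-0.05],"turn": 0,"fingers": -0.6},
    {"slide": [-0.24,-0.02,-0.18],"turn": 0.02,"fingers": -0.6},
    {"slide": [-0.24,-0.03,-0.32],"turn": 0.04,"fingers": -0.6},
    {"slide": [-0.24,-0.04,-0.46],"turn": 0.06,"fingers": -0.6},
    {"slide": [-0.24,-0.05,-0.6],"turn": 0.073,"fingers": -0.6},
    {"slide": [-0.24,-0.06,-0.75],"turn": 0.073,"fingers": -0.6},
    {"slide": [-0.24,-0.08,-0.9],"turn": 0.073,"fingers": -0.6},
    {"slide": [-0.24,-0.098,-0.98],"turn": 0.073,"fingers": -0.6},
    {"slide": [-0.24,-0.098,-0.98],"turn": 0.073,"fingers": -0.6}
  ]
}}

```text
time: 12.4
tcp_pos: [623.0, 76.4, 238.5]
tcp_rot: [0.501, -0.499, 0.501, 0.499]
wrist_force: [-0.3, 0.9, -3.4]
width: 78.6
```

```bash
python3 -c "
from h import *
to(645,-18.5,100,90)"
```

```text
{'time': np.float64(12.4), 'qpos': array([-0.086,  0.189,  0.177,  1.56 , -0.   , -0.082]), 'tcp_pos': array([622.971,  76.364, 238.539]), 'tcp_rot': array([ 0.501, -0.499,  0.501,  0.499]), 'wrist_force': array([-0.35 ,  0.901, -3.397]), 'width': np.float64(78.636)}
jaw 89.78 slide [ 0.5542 -0.0899 -0.379 ] turn -0.0012
```

Emit:
{"fn": "move_arm", "kwargs": {
  "increments": [
    {"slide": [0,-0.05,-0.19],"turn": 0,"fingers": -0.6},
    {"slide": [0,-0.09,-0.33],"turn": 0,"fingers": -0.6},
    {"slide": [0.06,-0.09,-0.379],"turn": 0,"fingers": -0.6},
    {"slide": [0.25,-0.09,-0.379],"turn": 0,"fingers": -0.6},
    {"slide": [0.43,-0.09,-0.379],"turn": 0,"fingers": -0.6},
    {"slide": [0.56,-0.09,-0.379],"turn": 0,"fingers": -0.6},
    {"slide": [0.61,-0.09,-0.379],"turn": 0,"fingers": -0.6},
    {"slide": [0.61,-0.09,-0.379],"turn": 0,"fingers": -0.6},
    {"slide": [0.61,-0.09,-0.379],"turn": 0,"fingers": -0.6}
  ]
}}

```text
time: 13.3
tcp_pos: [645.6, -15.6, 88.8]
tcp_rot: [-0.501, 0.501, -0.5, -0.499]
wrist_force: [0.6, -0.3, -1.1]
width: 78.2
```

```bash
python3 -c "
from m import *
to(645,-18.5,70,90); d=snap('scene','s11')
for c in comps(d,*BL,(190,170,340,320)): print(quad(c).tolist(),cv2.contourArea(c))
X=np.array([1,0,0]);Y=np.array([0,1,0]);Z=np.array([0,0,1.]);C=bot.observe()['tcp_pos']+[0,0,9]
for a in(30,20):
    r=np.radians(a);lx=np.cos(r)*X+np.sin(r)*Z;lz=-np.sin(r)*X+np.cos(r)*Z
    print(a,[proj(d,C+lx*(u-20)+Y*v+lz*(3-27)).round(0).tolist() for u,v in((84,75),(84,-75),(-84,-75),(-84,75))])
"
```

```text
{'time': np.float64(13.3), 'qpos': array([-0.226,  0.268, -0.005,  1.296,  0.   , -0.226]), 'tcp_pos': array([645.563, -15.568,  88.772]), 'tcp_rot': array([-0.501,  0.501, -0.5  , -0.499]), 'wrist_force': array([ 0.555, -0.3  , -1.077]), 'width': np.float64(78.197)}
jaw 90.0 slide [ 0.0751  0.0024 -0.0117] turn -0.0
[[213, 243], [230, 230], [294, 238], [278, 258]] 309.0
[[215, 189], [215, 192], [190, 193], [193, 189]] 99.0
30 [[278.0, 257.0], [211.0, 243.0], [235.0, 227.0], [294.0, 239.0]]
20 [[278.0, 261.0], [211.0, 247.0], [237.0, 220.0], [296.0, 232.0]]
```

Emit:
{"fn": "move_arm", "kwargs": {
  "increments": [
    {"slide": [0,0,-0.01],"turn": 0,"fingers": -0.6},
    {"slide": [0.03,0,-0.01],"turn": 0,"fingers": -0.6},
    {"slide": [0.06,0,-0.01],"turn": 0,"fingers": -0.6},
    {"slide": [0.08,0,-0.01],"turn": 0,"fingers": -0.6},
    {"slide": [0.09,0,-0.01],"turn": 0,"fingers": -0.6},
    {"slide": [0.1,0,-0.01],"turn": 0,"fingers": -0.6}
  ],
  "grip_force": 20
}}

```text
time: 13.95
tcp_pos: [647.3, -18.7, 64.7]
tcp_rot: [-0.502, 0.502, -0.499, -0.498]
wrist_force: [9.1, 2.4, 17.2]
width: 78.8
```

Emit:
{"fn": "move_arm", "kwargs": {
  "increments": [
    {"slide": [0.016,0,0],"turn": 0,"fingers": -0.6},
    {"slide": [0.032,0,0],"turn": 0,"fingers": -0.6},
    {"slide": [0.032,0,0],"turn": 0,"fingers": -0.6}
  ]
}}

```text
time: 14.25
tcp_pos: [648.8, -19.0, 57.8]
tcp_rot: [-0.502, 0.503, -0.498, -0.497]
wrist_force: [8.3, 1.5, 15.6]
width: 78.2
```

```bash
cat > tilt.py <<'E'
from m import *
import sys
s0=state(); d=snap('scene',sys.argv[1])
for c in comps(d,*BL,(190,205,340,320)): print(quad(c).tolist(),cv2.contourArea(c))
X=np.array([1,0,0]);Y=np.array([0,1,0]);Z=np.array([0,0,1.]);C=s0['tcp_pos']+[0,0,9]
for a in(30,20,10,0):
    r=np.radians(a);lx=np.cos(r)*X+np.sin(r)*Z;lz=-np.sin(r)*X+np.cos(r)*Z
    print(a,[proj(d,C+lx*(u-20)+Y*v+lz*(3-27)).round(0).tolist() for u,v in((84,75),(84,-75),(-84,-75),(-84,75))])
E
python3 tilt.py s12
```

```text
{'time': np.float64(14.25), 'qpos': array([-2.310e-01,  2.880e-01, -3.900e-02,  1.234e+00,  1.000e-03,
       -2.300e-01]), 'tcp_pos': array([648.82 , -19.021,  57.837]), 'tcp_rot': array([-0.502,  0.503, -0.498, -0.497]), 'wrist_force': array([ 8.303,  1.454, 15.633]), 'width': np.float64(78.172)}
[[212, 256], [228, 237], [294, 242], [275, 272]] 400.0
30 [[276.0, 268.0], [210.0, 254.0], [234.0, 237.0], [292.0, 249.0]]
20 [[276.0, 272.0], [210.0, 258.0], [236.0, 230.0], [294.0, 242.0]]
10 [[276.0, 275.0], [211.0, 261.0], [237.0, 223.0], [295.0, 234.0]]
0 [[276.0, 278.0], [212.0, 264.0], [237.0, 216.0], [295.0, 227.0]]
```

Emit:
{"fn": "move_arm", "kwargs": {
  "increments": [
    {"slide": [0.016,0,0],"turn": 0,"fingers": -0.6},
    {"slide": [0.032,0,0],"turn": 0,"fingers": -0.6},
    {"slide": [0.048,0,0],"turn": 0,"fingers": -0.6},
    {"slide": [0.064,0,0],"turn": 0,"fingers": -0.6},
    {"slide": [0.08,0,0],"turn": 0,"fingers": -0.6},
    {"slide": [0.08,0,0],"turn": 0,"fingers": -0.6}
  ]
}}

```text
time: 14.9
tcp_pos: [647.0, -18.9, 35.8]
tcp_rot: [-0.501, 0.501, -0.499, -0.498]
wrist_force: [4.8, -0.4, 9.1]
width: 78.3
```

```bash
python3 tilt.py s13
```

```text
{'time': np.float64(14.9), 'qpos': array([-0.231,  0.305, -0.06 ,  1.2  ,  0.   , -0.23 ]), 'tcp_pos': array([647.016, -18.89 ,  35.808]), 'tcp_rot': array([-0.501,  0.501, -0.499, -0.498]), 'wrist_force': array([ 4.816, -0.412,  9.064]), 'width': np.float64(78.308)}
[[295, 237], [277, 281], [212, 265], [229, 239]] 477.5
30 [[276.0, 274.0], [211.0, 260.0], [235.0, 243.0], [292.0, 255.0]]
20 [[276.0, 278.0], [211.0, 264.0], [236.0, 236.0], [294.0, 248.0]]
10 [[276.0, 282.0], [212.0, 267.0], [237.0, 229.0], [295.0, 240.0]]
0 [[277.0, 284.0], [213.0, 270.0], [238.0, 222.0], [295.0, 234.0]]
```

Emit:
{"fn": "move_arm", "kwargs": {
  "increments": [
    {"slide": [0.012,0,0],"turn": 0,"fingers": -0.6},
    {"slide": [0.024,0,0],"turn": 0,"fingers": -0.6},
    {"slide": [0.036,0,0],"turn": 0,"fingers": -0.6},
    {"slide": [0.036,0,0],"turn": 0,"fingers": -0.6}
  ]
}}

```text
time: 15.35
tcp_pos: [646.5, -18.8, 26.4]
tcp_rot: [0.501, -0.501, 0.499, 0.499]
wrist_force: [4.1, 1.1, 8.5]
width: 78.3
```

```bash
python3 tilt.py s14
```

```text
{'time': np.float64(15.35), 'qpos': array([-0.231,  0.313, -0.068,  1.185,  0.   , -0.23 ]), 'tcp_pos': array([646.468, -18.768,  26.416]), 'tcp_rot': array([ 0.501, -0.501,  0.499,  0.499]), 'wrist_force': array([4.142, 1.126, 8.529]), 'width': np.float64(78.313)}
[[296, 237], [277, 285], [213, 270], [228, 242]] 500.5
30 [[276.0, 277.0], [212.0, 263.0], [236.0, 246.0], [292.0, 257.0]]
20 [[276.0, 281.0], [212.0, 267.0], [237.0, 238.0], [294.0, 250.0]]
10 [[276.0, 284.0], [213.0, 270.0], [238.0, 231.0], [295.0, 243.0]]
0 [[277.0, 287.0], [213.0, 273.0], [238.0, 225.0], [295.0, 236.0]]
```

Emit:
{"fn": "move_arm", "kwargs": {
  "increments": [
    {"slide": [0.006,0,0],"turn": 0,"fingers": -0.6},
    {"slide": [0.012,0,0],"turn": 0,"fingers": -0.6},
    {"slide": [0.016,0,0],"turn": 0,"fingers": -0.6},
    {"slide": [0.02,0,0],"turn": 0,"fingers": -0.6},
    {"slide": [0.02,0,0],"turn": 0,"fingers": -0.6}
  ]
}}

```text
time: 15.9
tcp_pos: [645.2, -18.5, 20.3]
tcp_rot: [0.5, -0.5, 0.5, 0.499]
wrist_force: [3.8, -0.2, 4.9]
width: 78.5
```

```bash
python3 tilt.py s15
```

```text
{'time': np.float64(15.9), 'qpos': array([-0.231,  0.319, -0.073,  1.177,  0.   , -0.23 ]), 'tcp_pos': array([645.226, -18.542,  20.271]), 'tcp_rot': array([ 0.5  , -0.5  ,  0.5  ,  0.499]), 'wrist_force': array([ 3.794, -0.19 ,  4.902]), 'width': np.float64(78.473)}
[[296, 235], [277, 287], [214, 272], [229, 242]] 503.0
30 [[277.0, 279.0], [212.0, 264.0], [236.0, 247.0], [293.0, 259.0]]
20 [[276.0, 283.0], [212.0, 268.0], [237.0, 240.0], [294.0, 251.0]]
10 [[277.0, 286.0], [213.0, 272.0], [238.0, 233.0], [295.0, 244.0]]
0 [[277.0, 288.0], [214.0, 274.0], [238.0, 226.0], [296.0, 238.0]]
```

Emit:
{"fn": "move_arm", "kwargs": {
  "increments": [
    {"slide": [0.004,0,0],"turn": 0,"fingers": -0.6},
    {"slide": [0.008,0,0],"turn": 0,"fingers": -0.6},
    {"slide": [0.012,0,0],"turn": 0,"fingers": -0.6},
    {"slide": [0.012,0,0],"turn": 0,"fingers": -0.6}
  ]
}}

```text
time: 16.35
tcp_pos: [645.4, -18.5, 19.8]
tcp_rot: [-0.5, 0.501, -0.5, -0.499]
wrist_force: [-5.7, 1.4, 25.4]
width: 78.4
```

Emit:
{"fn": "move_arm", "kwargs": {
  "increments": [
    {"slide": [-0.004,0,0],"turn": 0,"fingers": -0.6},
    {"slide": [-0.006,0,0],"turn": 0,"fingers": -0.6},
    {"slide": [-0.006,0,0],"turn": 0,"fingers": -0.8},
    {"slide": [-0.006,0,0],"turn": 0,"fingers": -1},
    {"slide": [-0.006,0,0],"turn": 0,"fingers": -1},
    {"slide": [-0.006,0,0],"turn": 0,"fingers": -1},
    {"slide": [-0.06,0,0],"turn": 0,"fingers": -1},
    {"slide": [-0.15,0,0],"turn": 0,"fingers": -1},
    {"slide": [-0.3,0,0],"turn": 0,"fingers": -1},
    {"slide": [-0.5,0,0],"turn": 0,"fingers": -1},
    {"slide": [-0.7,0,0],"turn": 0,"fingers": -1},
    {"slide": [-0.8,0,0],"turn": 0,"fingers": -1}
  ]
}}

```text
time: 17.55
tcp_pos: [645.7, -18.6, 223.2]
tcp_rot: [-0.501, 0.502, -0.499, -0.498]
wrist_force: [1.5, -0.2, 0.3]
width: 85.3
```

Emit:
{"fn": "move_arm", "kwargs": {
  "increments": [
    {"slide": [0,0.2,0],"turn": 0,"fingers": -1},
    {"slide": [0,0.4,0],"turn": 0,"fingers": -1},
    {"slide": [0,0.6,0],"turn": 0,"fingers": -1},
    {"slide": [0,0.6,0],"turn": 0,"fingers": -1},
    {"slide": [0,0.6,0],"turn": 0,"fingers": -1},
    {"slide": [0,0.6,0],"turn": 0,"fingers": -1}
  ]
}}

```text
time: 18.15
tcp_pos: [495.5, -18.6, 217.8]
tcp_rot: [0.501, -0.5, 0.5, 0.499]
wrist_force: [-0.1, 0.6, 0.7]
width: 85.3
```

```bash
python3 - <<'E'
from m import *
state(); d=snap('scene','s16');t=snap('top','t16')
for c in comps(d,*BL,(190,205,340,320)): q=quad(c);P=np.array([onz(d,u,10) for u in q]);print(q.tolist(),P.round(0).tolist(),P.mean(0))
s9=np.array
im=d['frame'][110:320,120:470,::-1]; cv2.imwrite('pics/c16.png',cv2.resize(im,(800,480),interpolation=cv2.INTER_CUBIC))
E
```

```text
{'time': np.float64(18.15), 'qpos': array([-0.302, -0.222, -0.267,  1.524,  0.   , -0.301]), 'tcp_pos': array([495.456, -18.56 , 217.803]), 'tcp_rot': array([ 0.501, -0.5  ,  0.5  ,  0.499]), 'wrist_force': array([-0.11 ,  0.551,  0.662]), 'width': np.float64(85.25)}
[[239, 224], [296, 235], [277, 287], [215, 273]] [[538.0, -93.0, 10.0], [537.0, 56.0, 10.0], [710.0, 57.0, 10.0], [710.0, -90.0, 10.0]] [623.38236329 -17.66538774  10.        ]
```

View pics/c16.png

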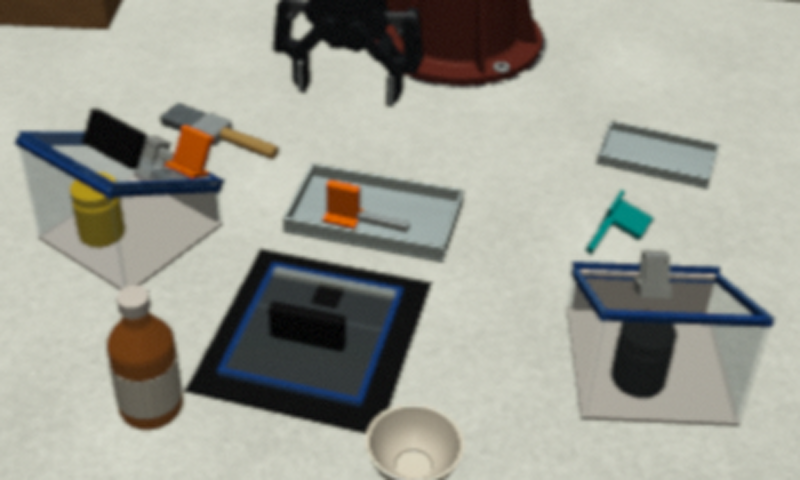

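The lid lies flat in the middle of the mat, grip up, at about (310,325). The pin stands in the larger tray at about (345,205), box_a is open, and everything else looks undisturbed. Handing in.

```bash
python3 -c "
from h import *
print(bot.job_done()); state()"
```

```text
the job is handed in; nothing more can be done
None
the job is handed in; nothing more can be done
```

The black jar was in box_a. I drew its pin about 70 mm sideways with the lid still in place and put it in the larger tray. I then lifted the lid square to its slope, pivoted it flat on the mat while still gripped, and released it. I handed the job in at about 18 s of the 51 s allowed; it reports no verdict.

**Last checks:**
- **Lid:** it lies flat with the grip up, centred at about (623, −18) mm. The mat's centre measured (624, −18) mm from above and (628, −19) mm from the scene camera.
- **Pin:** it rests on its foot inside the larger tray, at about (426, −46) mm.
- **Everything else:** box_b still looks pinned and shut, and the jars, bottle, dish and brush look unmoved. I judged these by eye and did not measure them.

**Disagreements and slips:**
- My first estimate of where the pin tab stood was about 9 mm off along the slope, and I corrected it before gripping.
- When the fingers closed, they slid the tab about 5 mm in the direction it comes out. The plate edges in the pictures showed no lid movement.
- One move call was refused because a value was missing; it had no effect on the arm.
- Seating the pin in the tray briefly pushed with about 45 N at the wrist, through the fingers. That is below the 120 N wrist limit.

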